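# Put the short shoe brush away in the lidded tin

### The arm

A 7-joint arm with a two-finger parallel gripper is mounted at the origin on the work surface. World frame = base frame: x ahead of the robot, y to its left, z up, the work surface at z = 0. Lengths are in m, angles in rad, forces in N, time in s.
With the tool pointing down it reaches from about 0.375 to 0.925 m from the base axis. Payload 3.1 kg.
Tool frame: the origin (TCP) lies midway between the tips of the shut fingers; the grasp point (between the pads) lies 19 mm behind it; z points along the fingers, y is the line along which they close (so a half turn about z gives the same grasp; the last joint's range is limited). The gripper opens to 85 mm and grips with 20 to 120 N. Pads are 22 mm wide; open, the fingers measure 114 mm over their backs; the gripper's body (76 mm by 85 mm) begins 54 mm behind the grasp point. The pads swing forward as they close: fully open they stand 13 mm farther back than shut.
Start: joints at [1.004, 0.383, 0.044, 1.598, -0.018, 1.161, -0.05], TCP at [0.294, -0.58, 0.205] pointing down, gripper open.
Joint ranges: [-2.61, 2.61], [-0.41, 2.15], [-1.48, 1.57], [0, 2.5], [-1.57, 4.71], [0.05, 1.97], [-2.85, 2.85]. Speed limits (rad/s): [2.79, 2.79, 3.14, 3.14, 3.14, 3.14, 3.14].

### API

Orientations are given as [roll, pitch, yaw] about the fixed x, y, z axes, in that order (R = Rz(yaw) Ry(pitch) Rx(roll)).
In Python, from station import ctrl, vision, job gives the robot as it stands.
- The arm moves only by the tool servo_tool, never from a script. Its argument "series" is a list of rows, each a list of 2 entries, a list of its own where there are three numbers: the shift along the tool's x, y, z as a fraction of full scale, then the turn about the tool's z as a fraction of full scale. A call has 1 to 20 rows; each row is the pose to reach, as a shift and turn from the pose commanded when the call began, along the tool's axes at that moment, turning the shorter way round; what a row does not reach only later rows make up. Full scale, the value 1, is 0.12 m for a shift and 360 degrees for a turn. A row lasts 1/10 s, in which the tool goes at most 50 mm and 8.59 degrees, less where a joint would pass 70% of its speed; a pose out of reach is approached as far as the arm can. A call with a number of a shift or a turn outside -1 to 1 is refused whole. A call with a gripper value outside its range is refused whole. "fingers" is the opening, from -1 (shut) to 1 (fully open), set as the call begins (left out, the last holds). The fingers move at their own pace and stop on an object; "newtons" is the grip in N (left out, the last holds). Time passes only in rows, so rows that repeat a pose let the fingers close. It gives the time, the measured TCP pose, the force, the opening and the grip force at its end, in the units of the state.
- ctrl.sense(): the state, without advancing time (a new reading comes with each control period).
- vision.capture(name): name is "scene" or "top" or "wrist"; returns a dict with "color" (480x640x3 uint8, red, green, blue), "K" (3x3 intrinsics, pixels), "eye" and "attitude" of the camera in the world; the wrist camera has in their place "hand_eye" (4x4, takes a point from camera to tool coordinates, whose origin is the TCP and whose axes are the flange's). Camera axes: x right, y down, z forward; pixel columns grow to the right and rows downward; lengths in m; the calibration is good to about 2 mm. A picture is of the moment at which its call begins: read the wrist's pose just before it. There is no depth.
- job.finish_job(): hands the job in; it is judged then, once.
The state is a dict: "t": time; "joints": joint angles; "qd": joint speeds; "joint_torque": joint torques, N m; "tcp_pos": TCP position; "orientation": TCP orientation; "force": force on the tool from outside, world axes, zero at the start; "ft_torque": the same for the moment, N m; "finger_gap": finger opening in m; "gripper_force": force on a finger pad.
Only numpy, scipy, OpenCV 4.12 (cv2) and the standard library are available. Lean on these libraries where they do the work, as an engineer would, in place of code of your own. Each camera call takes 0.05 s, during which the arm holds its last target. There are 200 camera calls.

### The job

Lift the lid off the sloping brush tin by its knob and set it down gently, knob up, on the middle of the silicone mat. Then lay the short black brush gently inside the tin, flat on its floor, bristles down, let go of it, and put the lid back squarely on the tin. Leave the longer brush, the small polish tin and the jar where they are.

Things in the scene. Friction and masses are not known exactly. Their poses are not given: they have to be found in the camera images.
- tin: round open steel tin, outer diameter 160 mm, 62 mm high, wall and floor 3 mm, fixed on a sloping plywood stand (180 x 180 mm), left or right on the table. Origin: centre of its underside, 62 mm above the table; z along its axis out of the mouth, leaning 30 degrees from vertical roughly towards the robot, in the direction of its own -x; its y is level. Yaw varies up to 0.2 rad.
- lid: loose round steel lid, outer diameter 176 mm, 0.25 kg, at first on the tin. Skirt 13 mm deep, 170 mm inside (5 mm play round the tin). Origin: centre of the skirt's lower edge; z towards the knob. Top plate z = 13 to 16 mm; cylindrical wooden knob, diameter 30 mm, z = 16 to 58 mm. On the tin the plate rests on the rim, the lid's origin 49 mm above the tin's along the tin's axis.
- mat: square dark hard silicone mat, 220 x 220 x 5 mm, fixed to the table on the side away from the tin. Origin: centre of its underside, on the table; its top is at z = 5 mm.
- brush: short block brush, bristles down: black plastic back 110 x 40 mm (x, y), 22 mm thick, on a stiff bristle block 98 x 34 mm, 24 mm tall; 46 mm high in all. Origin: centre of its underside; x along its length, z up. Loose on the table between tin and mat, near or far. Mass about 0.12 kg.
- long_brush: longer brush with a plain wooden back, 150 x 50 x 50 mm, in line with the short one, at the other of the two places (bystander, loose). Origin: centre of its underside; x along its length.
- polish_tin: flat closed steel tin without a knob, diameter 80 mm, 26 mm high (bystander, loose), nearest the robot. Origin: centre of its underside.
- jar: low glass jar, diameter 60 mm, 55 mm high (bystander, loose), nearest the robot. Origin: centre of its underside.
Not all that is in view belongs to the job. There is more than one size of the lid; the job needs the larger.

How it is judged:
On the way, in this order (a step that is already met when the one before it is completed fails the run):
1. the lid lies flat, knob up, on the mat, within 50 mm of its middle each way, and is let go (x of lid in the frame of mat between -0.05 and 0.05 m and y of lid in the frame of mat between -0.05 and 0.05 m and z of lid in the frame of mat between -0.001 and 0.01 m and angle between lid's own z axis and vertical below 0.08 rad and contact force between the fingers and lid below 0.1 N and contact force between the fingers and brush below 0.1 N), for 0.3 s.
2. the short brush lies flat on the floor of the tin and is let go, the lid still on the mat (all of step 1 and x of brush in the frame of tin between -0.045 and 0.045 m and y of brush in the frame of tin between -0.045 and 0.045 m and z of brush in the frame of tin between -0.002 and 0.012 m and angle between the z axis of brush and the z axis of tin, either way round below 0.2 rad), for 0.2 s.
At the end, for the whole second after the job is handed in: The short brush lies flat (within 0.2 rad) on the tin's floor, and the lid is back on the tin: resting on the rim all round (height along the axis within 5 mm, tilt within 0.05 rad, 8 mm of the axis each way); both let go and at rest (x of lid in the frame of tin between -0.008 and 0.008 m and y of lid in the frame of tin between -0.008 and 0.008 m and z of lid in the frame of tin between 0.044 and 0.054 m and angle between the z axis of lid and the z axis of tin, either way round below 0.05 rad and x of brush in the frame of tin between -0.045 and 0.045 m and y of brush in the frame of tin between -0.045 and 0.045 m and z of brush in the frame of tin between -0.002 and 0.012 m and angle between the z axis of brush and the z axis of tin, either way round below 0.2 rad and contact force between the fingers and lid below 0.1 N and contact force between the fingers and brush below 0.1 N and linear speed of each of lid, brush below 0.02 m/s); the robot touches nothing.
It fails at once if a bystander (long brush, polish tin or jar) moved more than 30 mm (distance of any of long_brush, polish_tin, jar from where it was at the start of the episode above 0.03 m).
It fails at once if the lid dropped on the mat (faster than 0.7 m/s just above it) (x of lid in the frame of mat between -0.12 and 0.12 m and y of lid in the frame of mat between -0.12 and 0.12 m and z of lid in the frame of mat below 0.025 m and linear speed of lid above 0.7 m/s).
It fails at once if the brush dropped into the tin (faster than 0.8 m/s inside it) (x of brush in the frame of tin between -0.075 and 0.075 m and y of brush in the frame of tin between -0.075 and 0.075 m and z of brush in the frame of tin between -0.01 and 0.03 m and linear speed of brush above 0.8 m/s).
It also fails if it takes over 72 s, if anything falls off the work surface, if the arm or the gripper's body presses on something with over 40 N, if the wrist force passes 120 N, or if a joint passes its speed limit or range.

## Working session

There is one attempt and no reset: what is moved stays moved. The work goes in short steps, Python scripts to look and compute and a tool call to move; the robot and the scene stay as the last step left them, time stands still between calls to the robot, and variables do not carry over. Pictures are saved under pics/ and viewed, at most 10 in all, crops included, and the job is handed in when it is done.

Besides the shell and the picture viewer there is one more tool, called after "Call:" as name([rows], argument=value, ...), one row to a line, values as JSON. servo_tool: Moves the arm, as the interface text tells. Shift numbers are shares of 0.12 m and turn numbers shares of 360 degrees, none past 1 either way. Its arguments: {"type":"object","properties":{"series":{"type":"array"},"fingers":{"type":"number"},"newtons":{"type":"number"}},"required":["series"]}

```bash
ls; mkdir -p pics
cat > h.py <<'E'
import numpy as np, cv2
from station import ctrl, vision, job
from scipy.spatial.transform import Rotation as R
def snap(n,f):
    c=vision.capture(n); cv2.imwrite(f'pics/{f}.png',cv2.cvtColor(c['color'],cv2.COLOR_RGB2BGR)); return c
def att(a):
    a=np.array(a); return a if a.shape==(3,3) else R.from_euler('xyz',a).as_matrix()
def cam(c): return np.array(c['K']),np.array(c['eye']),att(c['attitude'])
def ray(c,u,v,z):
    K,e,A=c; d=A@np.linalg.solve(K,[u,v,1]); return e+d*(z-e[2])/d[2]
def proj(c,P):
    K,e,A=c; q=(np.atleast_2d(P)-e)@A; q=q@K.T; return q[:,:2]/q[:,2:]
E
python3 - <<'E'
from h import *
print(ctrl.sense())
for n in('scene','top'):
    c=snap(n,n+'1'); print(n,c['K'],c['eye'],c['attitude'])
E
```

```text
pics
{'t': 0.0, 'joints': array([ 1.00420883,  0.38381316,  0.04383387,  1.59957405, -0.01792421,
        1.16118154, -0.04989128]), 'qd': array([-0.00112247,  0.00028882, -0.00264941,  0.00088478,  0.00105857,
       -0.00098334, -0.00201024]), 'joint_torque': array([ 5.95313895e-05, -4.33461642e+01,  1.02437072e+00, -2.49514103e+01,
        1.05904465e-02,  1.13820771e-02,  7.77094868e-06]), 'tcp_pos': array([ 0.29321858, -0.57898095,  0.2032013 ]), 'orientation': array([-3.13901155e+00,  1.15546438e-04,  4.68866538e-01]), 'force': array([-0.62457613, -0.4640824 ,  0.43657132]), 'ft_torque': array([ 0.00291449, -0.04563378,  0.05021249]), 'gripper_force': 0.0, 'finger_gap': 0.0852853001517325}
scene [[519.42292694   0.         324.68783078]
 [  0.         519.42292694 247.46386775]
 [  0.           0.           1.        ]] [0.99684506 0.59830715 0.98933072] [-2.47143842 -0.01577586  2.40462414]
top [[481.13713909   0.         313.2632605 ]
 [  0.         481.13713909 241.66598028]
 [  0.           0.           1.        ]] [0.4626592  0.10111008 1.16050141] [-3.085735   -0.01078974 -1.5946373 ]
```

View pics/top1.png

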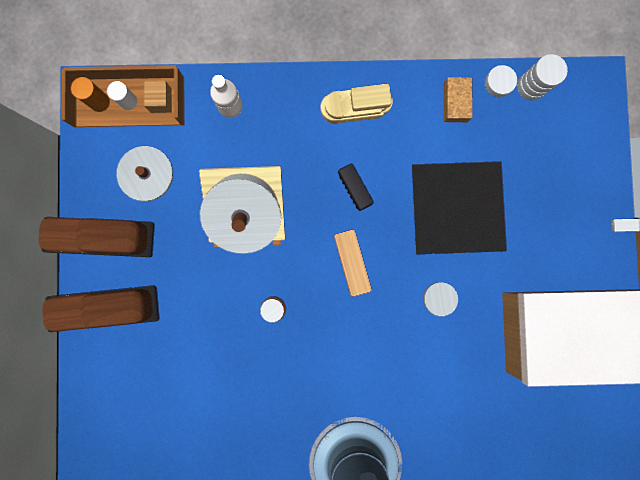

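View pics/scene1.png

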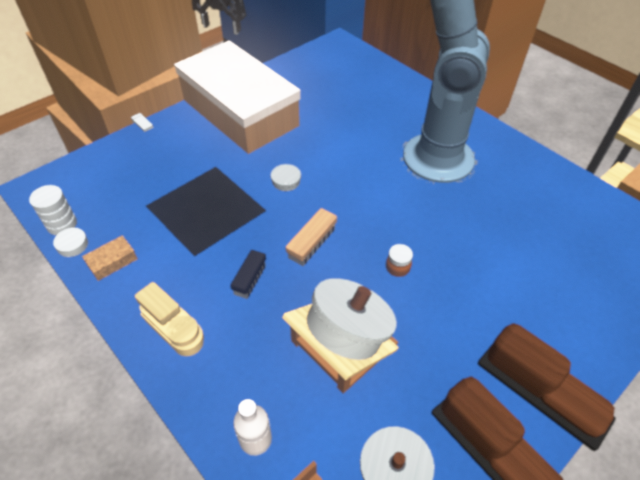

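The top view shows the tin with its lid at (240,213) and knob at (239,220). The short black brush is at (355,187), which is the far place, and the long brush is at (352,263). The mat is at (460,207), the jar at (272,309) and the polish tin at (441,299). The lid at (145,172) is the smaller decoy. The scene view agrees, with the knob at (360,298). I'll segment these next and fit the poses.

```bash
cat > seg.py <<'E'
from h import *
import pickle
from scipy.optimize import least_squares
C={}
for n in('scene','top'):
    c=vision.capture(n); C[n]=cam(c)
pickle.dump(C,open('cams.pkl','wb'))
T=C['top']; im=cv2.imread('pics/top1.png'); hsv=cv2.cvtColor(im,cv2.COLOR_BGR2HSV)
def comp(mask,u,v,r):
    m=np.zeros_like(mask); m[v-r:v+r,u-r:u+r]=mask[v-r:v+r,u-r:u+r]
    n,l,s,_=cv2.connectedComponentsWithStats(m); k=1+np.argmax(s[1:,4])
    return max(cv2.findContours((l==k).astype(np.uint8),cv2.RETR_EXTERNAL,cv2.CHAIN_APPROX_NONE)[0],key=len)[:,0]
dark=(hsv[...,2]<75).astype(np.uint8)
for name,u,v,r,z,m in(('mat',460,207,65,.005,dark),('brush',355,187,40,.046,dark),('long',352,263,50,.05,(hsv[...,0]<30).astype(np.uint8)*(hsv[...,2]>100))):
    c=comp(m.astype(np.uint8),u,v,r)
    P=np.array([ray(T,a,b,z)[:2] for a,b in c]); q=cv2.minAreaRect((P*1000).astype(np.float32)); print(name,q)
lm=((hsv[...,1]<60)&(hsv[...,2]>150)).astype(np.uint8)
L=comp(lm,240,213,55); print('lid ellipse',cv2.fitEllipse(L))
a=cv2.resize(im[150:270,180:300],(400,400),interpolation=cv2.INTER_CUBIC)
s=cv2.imread('pics/scene1.png'); b=cv2.resize(s[270:390,280:400],(400,400),interpolation=cv2.INTER_CUBIC)
cv2.imwrite('pics/zoom.png',np.hstack([a,b]))
for n in C: print(n,'start tcp px',proj(C[n],[.293,-.579,.203]))
E
python3 seg.py
```

```text
mat ((602.0587158203125, -266.8916931152344), (217.51817321777344, 217.87132263183594), 0.6931244730949402)
brush ((650.7855224609375, -12.775276184082031), (108.5550308227539, 41.511695861816406), 27.28485107421875)
long ((474.29595947265625, -1.0859947204589844), (147.82777404785156, 49.876304626464844), 14.301794052124023)
lid ellipse ((239.7825927734375, 214.70193481445312), (74.58123779296875, 80.59546661376953), 118.99065399169922)
scene start tcp px [[223.40531427  43.62915802]]
top start tcp px [[652.71042103 345.99285607]]
```

View pics/zoom.png

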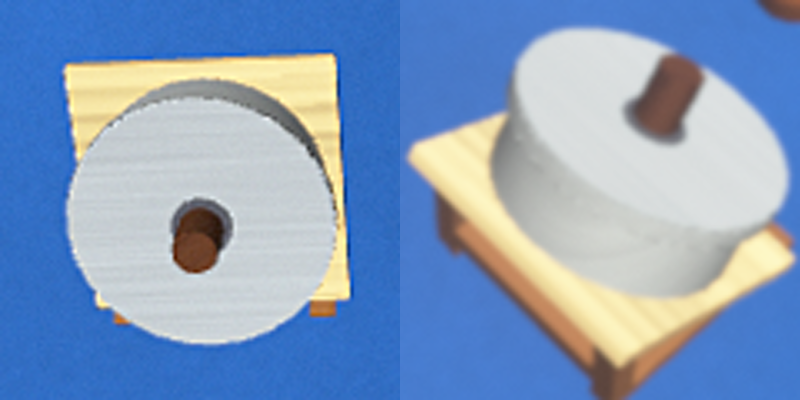

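The zoom shows the lid's disc spanning (67..336, 97..345) in the top crop, with the knob's top at (195,252). In the scene crop the knob's top is at (685,70) and the disc spans x 515..789, y 28..235. I'll fit the tin pose to these and to the stand corners.

```bash
cat > fit.py <<'E'
from h import *
import pickle
from scipy.optimize import least_squares
C=pickle.load(open('cams.pkl','rb')); f=.3
pt=lambda u,v:np.array([180+u*f-.35,150+v*f-.35]); ps=lambda u,v:np.array([280+(u-400)*f-.35,270+v*f-.35])
a=np.linspace(0,2*np.pi,361); ring=np.c_[.088*np.cos(a),.088*np.sin(a),0*a+.065]
def W(p,X): return np.array([p[0],p[1],.062])+np.atleast_2d(X)@(R.from_euler('z',p[2])*R.from_euler('y',-np.pi/6)).as_matrix().T
def res(p):
    g=W(p,ring); A=proj(C['top'],g); B=proj(C['scene'],g)
    bb=lambda Q:np.r_[Q.min(0),Q.max(0)]
    r=[bb(A)-np.r_[pt(67,97),pt(336,345)], bb(B)-np.r_[ps(515,28),ps(789,235)],
       proj(C['top'],W(p,[0,0,.107]))[0]-pt(195,252), proj(C['scene'],W(p,[0,0,.107]))[0]-ps(685,70)]
    for X,q in(((.09,.09,0),(66,66)),((.09,-.09,0),(334,55)),((-.09,-.09,0),(349,298))): r.append(proj(C['top'],W(p,X))[0]-pt(*q))
    return np.concatenate(r)
s=least_squares(res,[.6,.3,0],loss='soft_l1'); print(s.x,res(s.x).round(1)); p=s.x
print('knob z42+49 ->',W(p,[0,0,.091]),'plate c',W(p,[0,0,.065]))
E
python3 fit.py
```

```text
[0.61000428 0.24686962 0.01066053] [-0.8 -0.1  0.  -0.2 -0.4  0.3 -0.3 -1.2 -0.4  0.1 -0.8 -0.1 -1.  -0.1
  0.2  0.6 -0.1  0.5]
knob z42+49 -> [[0.56450686 0.24638458 0.14080831]] plate c [[0.57750612 0.24652316 0.11829165]]
```

Call:
servo_tool([
  [[0,0,-0.35],0],
  [[0,0,-0.7],0],
  [[0.1,-0.1,-1],0.02],
  [[0.3,-0.3,-1],0.04],
  [[0.55,-0.55,-1],0.06],
  [[0.8,-0.8,-1],0.075],
  [[1,-1,-1],0.075],
  [[1,-1,-1],0.075],
], fingers=1)

```text
t: 1.0
tcp_pos: [0.3503, -0.4125, 0.3247]
orientation: [-3.139, -0.002, 0.008]
force: [0.5, -0.6, 0.2]
finger_gap: 0.0854
gripper_force: 0.0
```

```bash
cat >> h.py <<'E'
def plan(x,y,z,yaw=None):
    s=ctrl.sense(); o=s['orientation']; M=R.from_euler('xyz',o).as_matrix()
    d=M.T@(np.array([x,y,z])-s['tcp_pos'])/.12
    t='' if yaw is None else round(((o[2]-yaw+np.pi)%(2*np.pi)-np.pi)/(2*np.pi),4)
    print('shift',d.round(3),'turn',t,'| pos',s['tcp_pos'].round(4),'rpy',np.round(o,3),'t',round(s['t'],2),'F',s['force'].round(1),'gap',round(s['finger_gap'],4),'gf',round(s['gripper_force'],1)); return s
E
python3 -c "
from h import *
s=plan(.5645,.2464,.26,.0107);print(s['joints'].round(2))"
```

```text
shift [ 1.827 -5.475  0.557] turn -0.0005 | pos [ 0.3503 -0.4125  0.3247] rpy [-3.139e+00 -2.000e-03  8.000e-03] t 1.0 F [ 0.5 -0.6  0.2] gap 0.0854 gf 0.0
[ 0.79  0.09  0.    1.7  -0.    1.34 -0.77]
```

Call:
servo_tool([
  [[0.1,-0.4,0],0],
  [[0.25,-0.75,0],0],
  [[0.4,-1,0],0],
])

```text
t: 1.3
tcp_pos: [0.395, -0.2967, 0.3246]
orientation: [-3.141, -0.0, -0.002]
force: [0.2, -1.5, -0.7]
finger_gap: 0.0851
gripper_force: 0.0
```

Call:
servo_tool([
  [[0.15,-0.4,0],0],
  [[0.3,-0.75,0],0],
  [[0.4,-1,0],0],
])

```text
t: 1.6
tcp_pos: [0.4442, -0.1758, 0.3247]
orientation: [-3.141, -0.001, 0.001]
force: [0.5, -0.5, 0.5]
finger_gap: 0.0857
gripper_force: 0.0
```

Call:
servo_tool([
  [[0.15,-0.4,0],0],
  [[0.3,-0.75,0],0],
  [[0.4,-1,0],0],
])

```text
t: 1.9
tcp_pos: [0.4924, -0.0558, 0.3247]
orientation: [-3.141, -0.001, 0.001]
force: [-0.2, 0.2, 0.0]
finger_gap: 0.0856
gripper_force: 0.0
```

Call:
servo_tool([
  [[0.15,-0.4,0],0],
  [[0.3,-0.75,0],0],
  [[0.4,-1,0],0],
])

```text
t: 2.2
tcp_pos: [0.5405, 0.0641, 0.3246]
orientation: [-3.14, -0.001, 0.0]
force: [1.1, 0.0, -0.4]
finger_gap: 0.0852
gripper_force: 0.0
```

Call:
servo_tool([
  [[0.1,-0.4,0],0],
  [[0.2,-0.75,0],0],
  [[0.2,-1,0],0],
  [[0.2,-1,0],0],
  [[0.2,-1,0],0],
  [[0.2,-1,0],0],
])

```text
t: 2.8
tcp_pos: [0.5646, 0.1784, 0.3242]
orientation: [3.14, 0.0, -0.005]
force: [0.1, -0.1, 0.5]
finger_gap: 0.0855
gripper_force: 0.0
```

```bash
python3 -c "
from h import *
s=plan(.5645,.2464,.26,.0107);print(s['joints'].round(2))"
```

```text
shift [-0.004 -0.567  0.534] turn -0.0026 | pos [0.5646 0.1784 0.3242] rpy [ 3.14   0.    -0.005] t 2.8 F [ 0.1 -0.1  0.5] gap 0.0855 gf 0.0
[ 0.09  0.24 -0.56  1.57  0.13  1.37 -2.06]
```

Call:
servo_tool([
  [[0,-0.3,0.2],-0.002],
  [[0,-0.56,0.4],-0.002],
  [[0,-0.56,0.53],-0.002],
  [[0,-0.56,0.53],-0.002],
  [[0,-0.56,0.53],-0.002],
])

```text
t: 3.3
tcp_pos: [0.5652, 0.245, 0.261]
orientation: [3.14, -0.0, 0.006]
force: [0.5, -0.5, 0.9]
finger_gap: 0.0854
gripper_force: 0.0
```

```bash
python3 -c "
from h import *
s=plan(.5645,.2464,.122,.0107);print(s['joints'].round(2))
c=snap('wrist','w1');K=np.array(c['K']);H=np.array(c['hand_eye']);M=R.from_euler('xyz',s['orientation']).as_matrix()
A=M@H[:3,:3];e=s['tcp_pos']+M@H[:3,3]
from fit import W,p
for z in(.107,.091,.065):print(z,proj((K,e,A),W(p,[0,0,z])))
"
```

```text
shift [-0.006 -0.014  1.158] turn -0.0007 | pos [0.5652 0.245  0.261 ] rpy [ 3.14  -0.     0.006] t 3.3 F [ 0.5 -0.5  0.9] gap 0.0854 gf 0.0
[-0.01  0.33 -0.58  1.59  0.19  1.27 -2.19]
[0.61000428 0.24686962 0.01066053] [-0.8 -0.1  0.  -0.2 -0.4  0.3 -0.3 -1.2 -0.4  0.1 -0.8 -0.1 -1.  -0.1
  0.2  0.6 -0.1  0.5]
knob z42+49 -> [[0.56450686 0.24638458 0.14080831]] plate c [[0.57750612 0.24652316 0.11829165]]
0.107 [[315.53241774 235.91759056]]
0.091 [[315.54015375 220.85167985]]
0.065 [[315.5516299 198.5017999]]
```

View pics/w1.png

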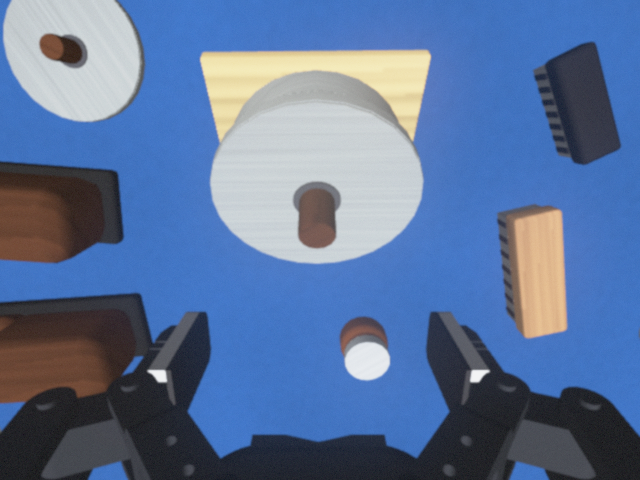

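The wrist view shows the knob's top at (318,236) against a predicted (316,236), so the fit is good. I'll descend and grip.

Call:
servo_tool([
  [[0,-0.01,0.3],0],
  [[0,-0.01,0.6],0],
  [[0,-0.01,0.9],0],
  [[0,-0.01,1],0],
])

```text
t: 3.75
tcp_pos: [0.5632, 0.2458, 0.1383]
orientation: [3.138, 0.004, 0.007]
force: [-0.8, -0.6, -0.2]
finger_gap: 0.0854
gripper_force: 0.0
```

Call:
servo_tool([
  [[0,0,0.15],0],
  [[0,0,0.15],0],
  [[0,0,0.15],0],
])

```text
t: 4.05
tcp_pos: [0.5656, 0.249, 0.1247]
orientation: [-3.141, -0.002, 0.009]
force: [-1.0, 0.2, 0.3]
finger_gap: 0.0858
gripper_force: 0.0
```

Call:
servo_tool([
  [[0,0,0],0],
  [[0,0,0],0],
  [[0,0,0],0],
  [[0,0,0],0],
  [[0,0,0],0],
  [[0,0,0],0],
  [[0,0,0],0],
  [[0,0,0],0],
  [[0,0,0],0],
  [[0,0,0],0],
], fingers=-1, newtons=60)

```text
t: 5.05
tcp_pos: [0.5645, 0.249, 0.1243]
orientation: [3.141, -0.001, 0.01]
force: [-1.6, -0.7, 5.7]
finger_gap: 0.025
gripper_force: 58.6
```

Call:
servo_tool([
  [[-0.04,0,-0.07],0],
  [[-0.08,0,-0.14],0],
  [[-0.12,0,-0.21],0],
  [[-0.16,0,-0.28],0],
  [[-0.2,0,-0.4],0],
  [[-0.2,0,-0.6],0],
  [[-0.2,0,-0.8],0],
  [[-0.2,0,-1],0],
  [[-0.2,0,-1],0],
])

```text
t: 5.95
tcp_pos: [0.5421, 0.2514, 0.2482]
orientation: [-3.138, -0.008, 0.011]
force: [0.8, 0.9, -1.8]
finger_gap: 0.0252
gripper_force: 61.1
```

```bash
python3 -c "
from h import *
s=plan(.6,-.267,.25,.0107)
c=snap('wrist','w2');d=snap('scene','s2')
a=cv2.imread('pics/w2.png');b=cv2.imread('pics/s2.png')
cv2.imwrite('pics/m2.png',np.hstack([cv2.resize(a,(400,300)),cv2.resize(b[150:420,200:560],(400,300))]))
"
```

```text
shift [ 0.435  4.325 -0.028] turn 0.0 | pos [0.5421 0.2514 0.2482] rpy [-3.138 -0.008  0.011] t 5.95 F [ 0.8  0.9 -1.8] gap 0.0252 gf 61.1
```

View pics/m2.png

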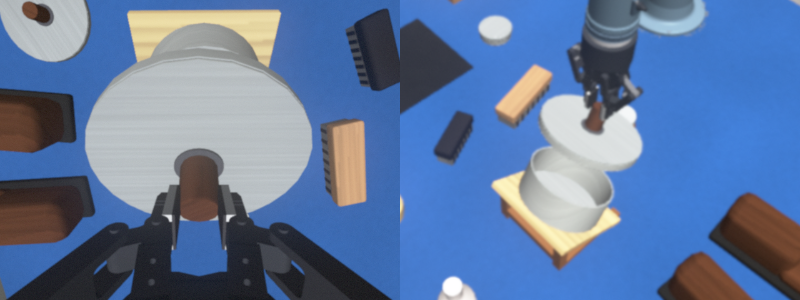

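The lid is off and held at its 30° tilt. In the left half, the knob sits between the pads at about (200,185). I'll carry it to the mat.

Call:
servo_tool([
  [[0,0.1,0],0],
  [[0,0.3,0],0],
  [[0,0.55,0],0],
  [[0,0.8,0],0],
  [[0.05,1,0],0],
])

```text
t: 6.55
tcp_pos: [0.5454, 0.1253, 0.2407]
orientation: [3.139, 0.005, 0.008]
force: [0.9, -1.0, -2.3]
finger_gap: 0.0251
gripper_force: 62.0
```

Call:
servo_tool([
  [[0.01,0.25,0],0],
  [[0.02,0.5,0],0],
  [[0.04,0.75,0],0],
  [[0.05,1,0],0],
])

```text
t: 6.95
tcp_pos: [0.5528, 0.0066, 0.2409]
orientation: [3.141, 0.004, 0.009]
force: [0.5, 1.1, -1.5]
finger_gap: 0.0254
gripper_force: 61.6
```

Call:
servo_tool([
  [[0.01,0.25,0],0],
  [[0.02,0.5,0],0],
  [[0.04,0.75,0],0],
  [[0.05,1,0],0],
])

```text
t: 7.35
tcp_pos: [0.5598, -0.1129, 0.2408]
orientation: [-3.141, 0.004, 0.009]
force: [0.2, 0.5, -2.5]
finger_gap: 0.025
gripper_force: 61.6
```

Call:
servo_tool([
  [[0.01,0.25,0],0],
  [[0.02,0.5,0],0],
  [[0.04,0.75,0],0],
  [[0.05,1,0],0],
])

```text
t: 7.75
tcp_pos: [0.5669, -0.2325, 0.2406]
orientation: [-3.14, 0.004, 0.009]
force: [0.4, 0.0, -1.7]
finger_gap: 0.0252
gripper_force: 61.6
```

Call:
servo_tool([
  [[0.01,0.2,0],0],
  [[0.02,0.32,0.2],0],
  [[0.02,0.32,0.4],0],
  [[0.02,0.32,0.6],0],
  [[0.02,0.32,0.8],0],
  [[0.02,0.32,0.8],0],
])

```text
t: 8.35
tcp_pos: [0.5658, -0.2681, 0.1403]
orientation: [-3.136, 0.013, 0.009]
force: [-1.4, 0.6, -2.1]
finger_gap: 0.0248
gripper_force: 62.3
```

```bash
python3 -c "
from h import *
s=plan(.568,-.267,.069,.0107);print(s['joints'].round(2))"
```

```text
shift [ 0.026 -0.006  0.594] turn -0.0002 | pos [ 0.5658 -0.2681  0.1403] rpy [-3.136  0.013  0.009] t 8.35 F [-1.4  0.6 -2.1] gap 0.0248 gf 62.3
[ 0.61  0.43 -0.3   1.69  0.14  1.06 -1.29]
```

Call:
servo_tool([
  [[0.03,0,0.2],0],
  [[0.03,0,0.4],0],
  [[0.03,0,0.5],0],
  [[0.03,0,0.55],0],
  [[0.03,0,0.58],0],
  [[0.03,0,0.58],0],
  [[0.03,0,0.58],0],
], newtons=30)

```text
t: 9.05
tcp_pos: [0.5763, -0.2694, 0.0786]
orientation: [3.141, -0.002, 0.01]
force: [0.5, -0.1, -1.9]
finger_gap: 0.0252
gripper_force: 61.6
```

Call:
servo_tool([
  [[0,0,0.01],0],
  [[0,0,0.02],0],
  [[0.03,0,0.04],0],
  [[0.06,0,0.06],0],
  [[0.09,0,0.085],0],
  [[0.115,0,0.11],0],
  [[0.115,0,0.11],0],
])

```text
t: 9.75
tcp_pos: [0.5894, -0.2684, 0.0634]
orientation: [-3.141, 0.001, 0.011]
force: [-0.6, -0.3, -2.4]
finger_gap: 0.025
gripper_force: 61.7
```

```bash
python3 -c "
from h import *
d=snap('scene','s3');c=snap('wrist','w3')
a=cv2.imread('pics/w3.png');b=cv2.imread('pics/s3.png')
cv2.imwrite('pics/m3.png',np.hstack([cv2.resize(a,(400,300)),cv2.resize(b[120:270,120:320],(400,300))]))
"
```

```text
(no output)
```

View pics/m3.png

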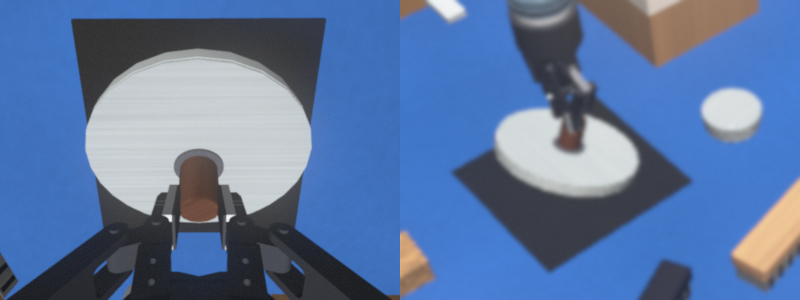

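The lid is still tilted in the grip, centred over the mat, and not touching yet. I'll lower it with a lighter grip.

Call:
servo_tool([
  [[0,0,0.02],0],
  [[0,0,0.04],0],
  [[0,0,0.06],0],
  [[0,0,0.08],0],
  [[0,0,0.08],0],
], fingers=-1, newtons=25)

```text
t: 10.35
tcp_pos: [0.5952, -0.2689, 0.0582]
orientation: [3.139, -0.012, 0.011]
force: [5.2, 0.7, 5.7]
finger_gap: 0.0249
gripper_force: 65.4
```

Call:
servo_tool([
  [[0.05,0,0.03],0],
  [[0.08,0,0.06],0],
  [[0.11,0,0.09],0],
  [[0.14,0,0.12],0],
  [[0.16,0,0.15],0],
  [[0.16,0,0.15],0],
])

```text
t: 10.95
tcp_pos: [0.6079, -0.2689, 0.0357]
orientation: [-3.142, 0.001, 0.01]
force: [2.3, 0.0, 2.5]
finger_gap: 0.0251
gripper_force: 66.1
```

Call:
servo_tool([
  [[0,0,0.02],0],
  [[0.01,0,0.04],0],
  [[0.01,0,0.05],0],
  [[0.01,0,0.05],0],
])

```text
t: 11.35
tcp_pos: [0.6099, -0.2693, 0.0309]
orientation: [3.141, -0.001, 0.01]
force: [2.8, -1.9, 3.9]
finger_gap: 0.0248
gripper_force: 67.6
```

```bash
python3 -c "
from h import *
plan(.602,-.267,.03,.0107)
d=snap('scene','s4');c=snap('wrist','w4')
a=cv2.imread('pics/w4.png');b=cv2.imread('pics/s4.png')
cv2.imwrite('pics/m4.png',np.hstack([cv2.resize(a,(400,300)),cv2.resize(b[120:270,120:320],(400,300))]))
"
```

```text
shift [-0.065 -0.02   0.007] turn -0.0002 | pos [ 0.6099 -0.2693  0.0309] rpy [ 3.141e+00 -1.000e-03  1.000e-02] t 11.35 F [ 2.8 -1.9  3.9] gap 0.0248 gf 67.6
```

View pics/m4.png

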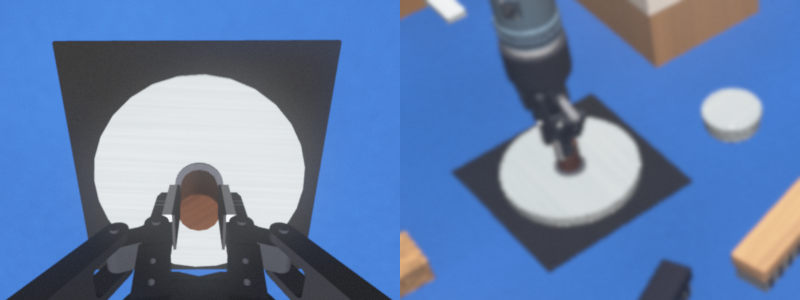

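Call:
servo_tool([
  [[0,0,0.02],0],
  [[0,0,0.03],0],
  [[0,0,0.03],0],
])

```text
t: 11.75
tcp_pos: [0.6108, -0.2689, 0.0295]
orientation: [3.141, -0.002, 0.009]
force: [0.9, -0.8, 12.8]
finger_gap: 0.0251
gripper_force: 50.3
```

Call:
servo_tool([
  [[0,0,0],0],
  [[0,0,0],0],
  [[0,0,0],0],
  [[0,0,0],0],
  [[0,0,0],0],
  [[0,0,0],0],
], fingers=1)

```text
t: 12.35
tcp_pos: [0.6092, -0.2685, 0.0266]
orientation: [-3.141, 0.001, 0.01]
force: [0.4, 0.2, 0.2]
finger_gap: 0.0856
gripper_force: 0.0
```

Call:
servo_tool([
  [[0,0,-0.2],0],
  [[0,0,-0.5],0],
  [[0,0,-0.8],0],
  [[0,0,-1],0],
  [[0,0,-1],0],
])

```text
t: 12.85
tcp_pos: [0.6133, -0.2699, 0.1526]
orientation: [3.138, -0.009, 0.01]
force: [0.1, -0.1, 1.1]
finger_gap: 0.0848
gripper_force: 0.0
```

```bash
python3 -c "
from h import *
s=plan(.6508,-.0128,.15,R.from_euler('z',27.3,degrees=True).as_euler('xyz')[2])
print(s['joints'].round(2))
"
```

```text
shift [ 0.334 -2.139  0.017] turn -0.0742 | pos [ 0.6133 -0.2699  0.1526] rpy [ 3.138 -0.009  0.01 ] t 12.85 F [ 0.1 -0.1  1.1] gap 0.0848 gf 0.0
[ 0.57  0.48 -0.29  1.59  0.15  1.09 -1.32]
```

Call:
servo_tool([
  [[0.05,-0.3,0],-0.01],
  [[0.1,-0.65,0],-0.03],
  [[0.15,-1,0],-0.05],
  [[0.15,-1,0],-0.07],
  [[0.15,-1,0],-0.074],
  [[0.15,-1,0],-0.074],
])

```text
t: 13.45
tcp_pos: [0.6254, -0.1501, 0.1458]
orientation: [-3.141, 0.002, 0.472]
force: [0.4, -0.5, -0.6]
finger_gap: 0.0853
gripper_force: 0.0
```

```bash
python3 -c "
from h import *
s=plan(.6508,-.0128,.1,.4762)
print(s['joints'].round(2))
"
```

```text
shift [ 0.709 -0.923  0.381] turn -0.0007 | pos [ 0.6254 -0.1501  0.1458] rpy [-3.141e+00  2.000e-03  4.720e-01] t 13.45 F [ 0.4 -0.5 -0.6] gap 0.0853 gf 0.0
[ 0.49  0.46 -0.42  1.65  0.21  1.08 -1.08]
```

Call:
servo_tool([
  [[0.25,-0.3,0],0],
  [[0.5,-0.6,0],0],
  [[0.71,-0.92,0],-0.001],
  [[0.71,-0.92,0.2],-0.001],
  [[0.71,-0.92,0.38],-0.001],
  [[0.71,-0.92,0.38],-0.001],
  [[0.71,-0.92,0.38],-0.001],
])

```text
t: 14.15
tcp_pos: [0.6512, -0.014, 0.1006]
orientation: [3.141, 0.002, 0.477]
force: [-0.1, -0.6, 0.9]
finger_gap: 0.0854
gripper_force: 0.0
```

```bash
python3 -c "
from h import *
s=plan(.6508,-.0128,.016,.4762)
t=snap('top','t5');C=cam(t);w=snap('wrist','w5')
K=np.array(w['K']);H=np.array(w['hand_eye']);M=R.from_euler('xyz',s['orientation']).as_matrix()
c=(K,s['tcp_pos']+M@H[:3,3],M@H[:3,:3])
im=cv2.imread('pics/w5.png');Q=[]
a=np.radians(27.3);u=np.array([np.cos(a),np.sin(a)]);v=np.array([-u[1],u[0]])
P=[np.r_[np.array([.6508,-.0128])+i*.055*u+j*.02*v,.046] for i,j in((1,1),(1,-1),(-1,-1),(-1,1))]
cv2.polylines(im,[proj(c,P).round().astype(int)],True,(0,255,0),1)
i2=cv2.imread('pics/t5.png')
th=np.linspace(0,6.3,60)
cv2.polylines(i2,[proj(C,np.c_[.6095+.088*np.cos(th),-.2685+.088*np.sin(th),0*th+.021]).round().astype(int)],True,(0,0,255),1)
cv2.imwrite('pics/m5.png',np.hstack([cv2.resize(im,(400,300)),cv2.resize(i2[140:270,390:550],(400,325))[:300]]))
"
```

```text
shift [ 0.003 -0.01   0.705] turn 0.0001 | pos [ 0.6512 -0.014   0.1006] rpy [3.141e+00 2.000e-03 4.770e-01] t 14.15 F [-0.1 -0.6  0.9] gap 0.0854 gf 0.0
```

View pics/m5.png

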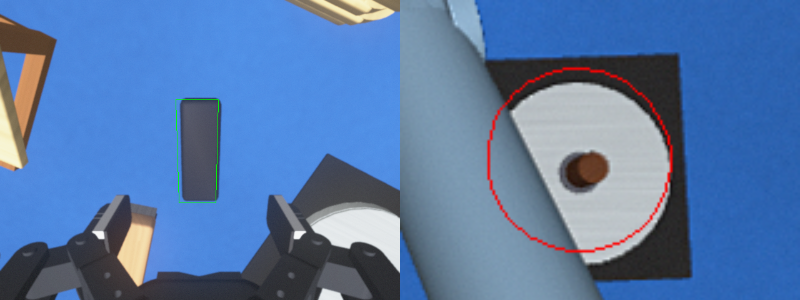

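The brush outline matches within about 1–2 mm. In the top crop the lid lies on the mat with its knob at about (580,172), roughly 12 mm nearer the robot than I assumed. I'll measure it again later. Now I'll pick up the brush.

Call:
servo_tool([
  [[0,0,0.25],0],
  [[0,0,0.5],0],
  [[0,0,0.65],0],
  [[0,0,0.7],0],
  [[0,0,0.7],0],
])

```text
t: 14.75
tcp_pos: [0.6515, -0.0116, 0.0172]
orientation: [-3.141, 0.001, 0.481]
force: [0.5, -0.3, -0.2]
finger_gap: 0.0855
gripper_force: 0.0
```

Call:
servo_tool([
  [[0,0,0],0],
  [[0,0,0],0],
  [[0,0,0],0],
  [[0,0,0],0],
  [[0,0,0],0],
  [[0,0,0],0],
  [[0,0,0],0],
  [[0,0,0],0],
], fingers=-1, newtons=25)

```text
t: 15.55
tcp_pos: [0.6535, -0.0105, 0.0195]
orientation: [3.141, -0.004, 0.482]
force: [-0.7, 0.2, 6.3]
finger_gap: 0.0001
gripper_force: 3.1
```

Call:
servo_tool([
  [[0,0,-0.2],0],
  [[0,0,-0.5],0],
  [[0,0,-0.8],0],
  [[0,0,-1],0],
  [[0,0,-1],0],
])

```text
t: 16.05
tcp_pos: [0.6553, -0.011, 0.1426]
orientation: [3.137, -0.008, 0.481]
force: [1.1, 0.2, 0.9]
finger_gap: 0.0004
gripper_force: 0.0
```

```bash
python3 -c "
from h import *
s=plan(.58,.2469,.25,.0107)
t=snap('top','t6')
w=snap('wrist','w6')
im=cv2.imread('pics/w6.png');i2=cv2.imread('pics/t6.png')
cv2.imwrite('pics/m6.png',np.hstack([cv2.resize(im,(400,300)),cv2.resize(i2[140:270,390:550],(400,325))[:300]]))
"
```

```text
shift [ 0.446 -2.192 -0.901] turn 0.0749 | pos [ 0.6553 -0.011   0.1426] rpy [ 3.137 -0.008  0.481] t 16.05 F [1.1 0.2 0.9] gap 0.0004 gf 0.0
```

View pics/m6.png

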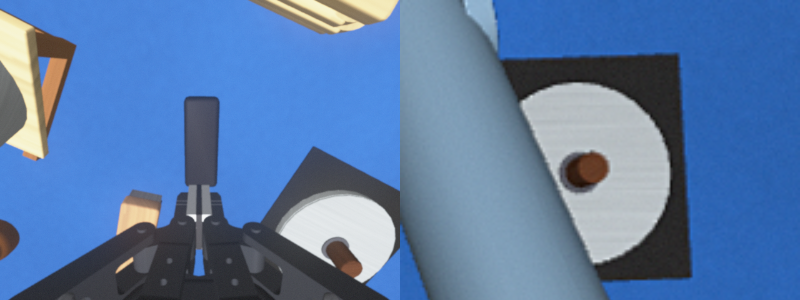

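The grasp missed. The fingers closed to 0 and the brush is still on the table at left-crop (201,140), with the fingertips at about (200,190). I'll check the TCP projection in the wrist image and locate the brush again.

```bash
python3 -c "
from h import *
s=plan(.6508,-.0128,.1,.4762)
w=snap('wrist','w7')
K=np.array(w['K']);H=np.array(w['hand_eye']);M=R.from_euler('xyz',s['orientation']).as_matrix()
print(H.round(4)); print(K.round(1))
for z in(0,-.019): print('tcp px',proj((K,H[:3,3],H[:3,:3]),[0,0,z]))
c=(K,s['tcp_pos']+M@H[:3,3],M@H[:3,:3])
def rect(im,c,box):
    m=(cv2.cvtColor(im,cv2.COLOR_BGR2HSV)[...,2]<90).astype(np.uint8); k=np.zeros_like(m);x0,x1,y0,y1=box;k[y0:y1,x0:x1]=m[y0:y1,x0:x1]
    n,l,st,_=cv2.connectedComponentsWithStats(k);j=1+np.argmax(st[1:,4]);v,u=np.nonzero(l==j)
    P=np.array([ray(c,a,b,.046)[:2] for a,b in zip(u,v)]);print(st[j],cv2.minAreaRect((P*1000).astype(np.float32)))
rect(cv2.imread('pics/w7.png'),c,(270,370,130,295))
"
```

```text
shift [-0.012  0.006  0.314] turn 0.0008 | pos [ 0.6517 -0.0115  0.1377] rpy [ 3.141e+00 -1.000e-03  4.810e-01] t 16.15 F [ 0.4 -0.3 -0.8] gap -0.0002 gf 0.0
[[-3.000e-04 -9.477e-01 -3.191e-01  8.240e-02]
 [ 1.000e+00 -3.000e-04 -2.000e-04  6.000e-04]
 [ 1.000e-04 -3.191e-01  9.477e-01 -1.701e-01]
 [ 0.000e+00  0.000e+00  0.000e+00  1.000e+00]]
[[380.6   0.  318.1]
 [  0.  380.6 238. ]
 [  0.    0.    1. ]]
tcp px [[316.86673117 286.33941806]]
tcp px [[316.73681738 305.08723943]]
[342 159   9 136 450] ((661.3216552734375, -29.895055770874023), (101.68006134033203, 3.8988394737243652), 27.07331085205078)
```

```bash
python3 -c "
from h import *
s=ctrl.sense()
w=snap('wrist','w8');im=cv2.imread('pics/w8.png')
K=np.array(w['K']);H=np.array(w['hand_eye']);M=R.from_euler('xyz',s['orientation']).as_matrix()
c=(K,s['tcp_pos']+M@H[:3,3],M@H[:3,:3])
h=cv2.cvtColor(im,cv2.COLOR_BGR2HSV)
m=((h[...,1]<110)).astype(np.uint8)
print('col',[v for v in range(100,330) if m[v,310]!=m[v-1,310]],'row200',[u for u in range(240,400) if m[200,u]!=m[200,u-1]])
print('row250',[u for u in range(240,400) if m[250,u]!=m[250,u-1]])
for z in(.046,):
  print(ray(c,323,155,z))
b=np.hstack([im[130:330,220:420]]); cv2.imwrite('pics/m8.png',cv2.resize(b,(600,600),interpolation=cv2.INTER_CUBIC))
"
```

```text
col [152] row200 [297, 351]
row250 [298, 349]
[0.69980616 0.00968814 0.046     ]
```

View pics/m8.png

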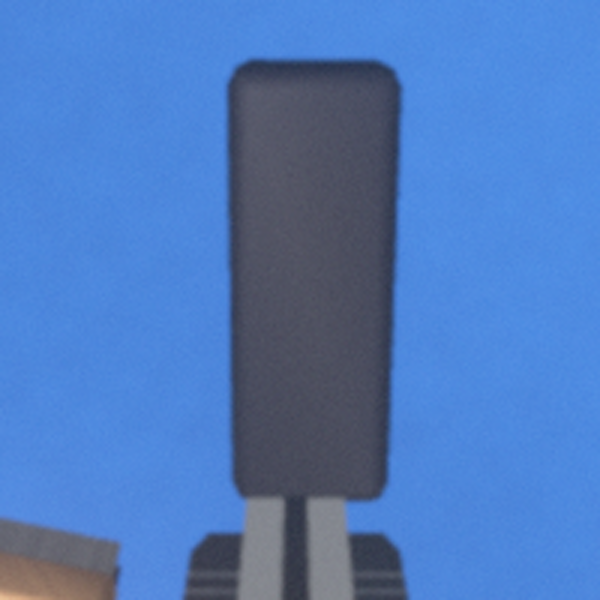

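The crop shows the brush has not moved: its far end is at row 152, giving a centre of (0.651,-0.015). The shut fingertips appear at row 296, where a TCP-length tip would be at 286 or higher. So the real tips end about 27 mm short of the reported TCP, and the fingers closed on top of the brush. That also explains the 25 mm gap on the knob, because only the knob's top corner was gripped. I'll go about 27 mm lower from here on.

Call:
servo_tool([
  [[-0.015,0.015,0],0],
  [[-0.015,0.015,0.2],0],
  [[-0.015,0.015,0.4],0],
  [[-0.015,0.015,0.7],0],
  [[-0.015,0.015,0.9],0],
  [[-0.015,0.015,1],0],
], fingers=1)

```text
t: 16.85
tcp_pos: [0.6473, -0.0143, 0.0129]
orientation: [-3.138, 0.007, 0.481]
force: [0.3, -0.1, 0.0]
finger_gap: 0.0848
gripper_force: 0.0
```

Call:
servo_tool([
  [[0,0,0.08],0],
  [[0,0,0.15],0],
  [[0,0,0.2],0],
  [[0,0,0.23],0],
  [[0,0,0.23],0],
])

```text
t: 17.35
tcp_pos: [0.651, -0.0138, -0.0101]
orientation: [3.141, -0.0, 0.481]
force: [0.6, -0.2, 0.2]
finger_gap: 0.0856
gripper_force: 0.0
```

Call:
servo_tool([
  [[0,0,0],0],
  [[0,0,0],0],
  [[0,0,0],0],
  [[0,0,0],0],
  [[0,0,0],0],
  [[0,0,0],0],
  [[0,0,0],0],
  [[0,0,0],0],
], fingers=-1, newtons=25)

```text
t: 18.15
tcp_pos: [0.6516, -0.014, -0.0095]
orientation: [3.141, -0.001, 0.481]
force: [0.6, -0.8, 4.0]
finger_gap: 0.0392
gripper_force: 26.5
```

Gripped at 39 mm, as expected for the brush. I'll lift it and carry it to the tin.

Call:
servo_tool([
  [[0,0,-0.15],0],
  [[0,0,-0.4],0],
  [[0,0,-0.7],0],
  [[0,0,-1],0],
])

```text
t: 18.55
tcp_pos: [0.6492, -0.0134, 0.1104]
orientation: [-3.14, 0.002, 0.482]
force: [-0.0, 0.3, -1.4]
finger_gap: 0.0393
gripper_force: 25.8
```

Call:
servo_tool([
  [[0,0,-0.3],0],
  [[0,0,-0.6],0],
  [[0,-0.1,-0.85],0.02],
  [[0,-0.3,-0.9],0.04],
  [[0,-0.6,-0.9],0.06],
  [[0,-0.9,-0.9],0.075],
  [[0,-0.9,-0.9],0.075],
])

```text
t: 19.25
tcp_pos: [0.5965, 0.091, 0.2182]
orientation: [-3.137, 0.003, 0.021]
force: [-0.1, 1.5, -0.9]
finger_gap: 0.0396
gripper_force: 25.8
```

```bash
python3 -c "
from h import *
s=plan(.575,.2469,.21,.0107);print(s['joints'].round(2))"
```

```text
shift [-0.152 -1.302  0.075] turn 0.0016 | pos [0.5965 0.091  0.2182] rpy [-3.137e+00  3.000e-03  2.100e-02] t 19.25 F [-0.1  1.5 -0.9] gap 0.0396 gf 25.8
[ 0.16  0.32 -0.45  1.68  0.15  1.18 -1.88]
```

Call:
servo_tool([
  [[-0.05,-0.3,0],0.001],
  [[-0.1,-0.6,0],0.001],
  [[-0.15,-0.9,0],0.001],
  [[-0.15,-1,0],0.001],
  [[-0.15,-1,0],0.001],
])

```text
t: 19.75
tcp_pos: [0.5799, 0.2053, 0.2178]
orientation: [-3.14, 0.001, 0.011]
force: [0.0, 0.1, -1.7]
finger_gap: 0.0394
gripper_force: 25.8
```

Call:
servo_tool([
  [[0,-0.15,0],0],
  [[0,-0.3,0],0],
  [[0,-0.3,0],0],
  [[0,-0.3,0],0],
  [[0,-0.3,0],0],
])

```text
t: 20.25
tcp_pos: [0.5822, 0.2347, 0.2175]
orientation: [3.139, 0.0, 0.001]
force: [-0.1, 0.2, -1.6]
finger_gap: 0.0398
gripper_force: 25.8
```

```bash
python3 -c "
from h import *
s=plan(.575,.2469,.098,.0107);print(s['joints'].round(2))"
```

```text
shift [-0.06  -0.104  0.995] turn -0.0016 | pos [0.5822 0.2347 0.2175] rpy [3.139e+00 0.000e+00 1.000e-03] t 20.25 F [-0.1  0.2 -1.6] gap 0.0398 gf 25.8
[-0.05  0.38 -0.5   1.62  0.19  1.2  -2.17]
```

Call:
servo_tool([
  [[-0.06,-0.1,0],-0.001],
  [[-0.06,-0.1,0.2],-0.001],
  [[-0.06,-0.1,0.4],-0.001],
  [[-0.06,-0.1,0.6],-0.001],
  [[-0.06,-0.1,0.6],-0.001],
  [[-0.06,-0.1,0.6],-0.001],
])

```text
t: 20.85
tcp_pos: [0.5738, 0.2497, 0.1458]
orientation: [3.141, 0.001, 0.01]
force: [0.5, -0.5, -1.3]
finger_gap: 0.0395
gripper_force: 25.8
```

```bash
python3 -c "
from h import *
s=plan(.575,.2469,.098,.0107);print(s['joints'].round(2))"
```

```text
shift [0.01  0.024 0.398] turn -0.0001 | pos [0.5738 0.2497 0.1458] rpy [3.141e+00 1.000e-03 1.000e-02] t 20.85 F [ 0.5 -0.5 -1.3] gap 0.0395 gf 25.8
[-0.08  0.44 -0.5   1.69  0.23  1.07 -2.21]
```

Call:
servo_tool([
  [[0.01,0.02,0.2],0],
  [[0.01,0.02,0.4],0],
  [[0.04,0.02,0.43],0],
  [[0.08,0.02,0.48],0],
  [[0.14,0.02,0.54],0],
  [[0.14,0.02,0.57],0],
  [[0.14,0.02,0.57],0],
])

```text
t: 21.55
tcp_pos: [0.5914, 0.2474, 0.0774]
orientation: [-3.142, 0.0, 0.01]
force: [-0.9, -0.2, -1.8]
finger_gap: 0.0396
gripper_force: 25.8
```

Call:
servo_tool([
  [[0,0,0.02],0],
  [[0,0,0.04],0],
  [[0,0,0.04],0],
])

```text
t: 21.85
tcp_pos: [0.5911, 0.248, 0.0737]
orientation: [-3.141, -0.001, 0.011]
force: [-0.7, -0.9, 3.1]
finger_gap: 0.0396
gripper_force: 26.4
```

Contact came where predicted. Now the arc that lays the brush down.

Call:
servo_tool([
  [[-0.02,0,0.03],0],
  [[-0.04,0,0.06],0],
  [[-0.06,0,0.1],0],
  [[-0.075,0,0.14],0],
  [[-0.085,0,0.18],0],
  [[-0.09,0,0.21],0],
  [[-0.09,0,0.21],0],
])

```text
t: 22.55
tcp_pos: [0.5809, 0.2479, 0.0485]
orientation: [-3.141, -0.002, 0.011]
force: [-1.7, -0.6, 3.5]
finger_gap: 0.0394
gripper_force: 29.3
```

Call:
servo_tool([
  [[0,0,0.02],0],
  [[0,0,0.04],0],
  [[0,0,0.06],0],
  [[0,0,0.06],0],
])

```text
t: 22.95
tcp_pos: [0.58, 0.2478, 0.043]
orientation: [3.141, 0.0, 0.01]
force: [-7.0, -4.0, 12.6]
finger_gap: 0.04
gripper_force: 31.6
```

The force is now along the floor's normal, so the brush is seated. I'll release it.

Call:
servo_tool([
  [[0,0,-0.02],0],
  [[0,0,-0.02],0],
  [[0,0,-0.02],0],
  [[0,0,-0.02],0],
  [[0,0,-0.02],0],
  [[0,0,-0.02],0],
], fingers=0.4)

```text
t: 23.55
tcp_pos: [0.5802, 0.2473, 0.0423]
orientation: [3.142, 0.0, 0.01]
force: [0.8, -0.3, -0.7]
finger_gap: 0.06
gripper_force: 0.0
```

Call:
servo_tool([
  [[0,0,-0.1],0],
  [[0,0,-0.3],0],
  [[0,0,-0.6],0],
  [[0,0,-1],0],
  [[0,0,-1],0],
])

```text
t: 24.05
tcp_pos: [0.5857, 0.2509, 0.1722]
orientation: [-3.135, -0.015, 0.01]
force: [1.1, 0.2, 1.0]
finger_gap: 0.0597
gripper_force: 0.0
```

Call:
servo_tool([
  [[0,0.2,-0.3],0],
  [[0,0.6,-0.6],0],
  [[0,1,-0.6],0],
  [[0,1,-0.6],0],
], fingers=1)

```text
t: 24.45
tcp_pos: [0.5842, 0.1178, 0.2371]
orientation: [3.136, -0.005, -0.002]
force: [-0.1, -0.3, -0.3]
finger_gap: 0.0855
gripper_force: 0.0
```

```bash
cat > look.py <<'E'
from h import *
s=plan(.6,-.267,.2,.0107)
t=vision.capture('top');C=cam(t);im=cv2.cvtColor(t['color'],cv2.COLOR_RGB2BGR);h=cv2.cvtColor(im,cv2.COLOR_BGR2HSV)
def big(m,x0,x1,y0,y1):
    k=np.zeros(m.shape,np.uint8);k[y0:y1,x0:x1]=m[y0:y1,x0:x1]
    n,l,st,ce=cv2.connectedComponentsWithStats(k);j=1+np.argmax(st[1:,4]);return l==j,st[j],ce[j]
# brush in tin
m,st,ce=big((h[...,2]<95)&(h[...,1]<130),195,290,160,260)
from fit import W,p
v,u=np.nonzero(m); q=cv2.minAreaRect(np.c_[u,v].astype(np.float32)); print('brush px',st,q)
G=[W(p,[x+i*.055,j*.02,.049])[0] for x in(-.015,) for i,j in((1,1),(1,-1),(-1,-1),(-1,1))]
print('pred brush rect px x=-15mm',proj(C,G).round(1).tolist())
m,st,ce=big((h[...,1]<60)&(h[...,2]>150),410,510,160,260)
v,u=np.nonzero(m); print('lid px',st,'centre',ray(C,(u.min()+u.max())/2,(v.min()+v.max())/2,.021))
kn=(h[...,0]<15)&(h[...,1]>100)
m,st,ce=big(kn,410,510,160,260);print('knob',st,ray(C,*ce,.04))
E
python3 look.py
```

```text
shift [0.135 3.205 0.328] turn -0.002 | pos [0.5842 0.1178 0.2371] rpy [ 3.136e+00 -5.000e-03 -2.000e-03] t 24.45 F [-0.1 -0.3 -0.3] gap 0.0855 gf 0.0
[0.61000428 0.24686962 0.01066053] [-0.8 -0.1  0.  -0.2 -0.4  0.3 -0.3 -1.2 -0.4  0.1 -0.8 -0.1 -1.  -0.1
  0.2  0.6 -0.1  0.5]
knob z42+49 -> [[0.56450686 0.24638458 0.14080831]] plate c [[0.57750612 0.24652316 0.11829165]]
brush px [230 193  23  48 872] ((240.99591064453125, 216.45492553710938), (48.165016174316406, 19.103042602539062), 84.80557250976562)
pred brush rect px x=-15mm [[229.7, 197.6], [248.2, 197.0], [252.4, 242.3], [234.7, 242.9]]
lid px [ 425  173   73   73 3873] centre [ 0.59601071 -0.26746015  0.021     ]
knob [457 201  16  14 163] [ 0.59718202 -0.26958932  0.04      ]
```

The brush is flat in the tin, with its rectangle at px (241,216) matching the prediction. The lid is on the mat with its centre at (0.596,-0.2675). I'll go back for the lid.

Call:
servo_tool([
  [[0.03,0.35,0.05],0],
  [[0.06,0.7,0.1],0],
  [[0.1,1,0.1],-0.002],
])

```text
t: 24.8
tcp_pos: [0.5937, 0.0069, 0.2215]
orientation: [3.142, 0.002, 0.025]
force: [1.3, 0.2, -0.0]
finger_gap: 0.0852
gripper_force: 0.0
```

Call:
servo_tool([
  [[0,0.35,0.1],0],
  [[0,0.7,0.1],0],
  [[0,1,0.1],0],
])

```text
t: 25.1
tcp_pos: [0.597, -0.1134, 0.2098]
orientation: [-3.141, 0.001, 0.023]
force: [0.2, 0.5, 0.8]
finger_gap: 0.0851
gripper_force: 0.0
```

Call:
servo_tool([
  [[0,0.35,0.1],0],
  [[0,0.7,0.1],0],
  [[0,1,0.2],0],
  [[0,1.0,0.3],0],
  [[0,1.0,0.3],0],
])

```text
t: 25.6
tcp_pos: [0.5984, -0.2318, 0.1718]
orientation: [-3.139, 0.005, 0.021]
force: [-0.3, 1.3, -1.0]
finger_gap: 0.0855
gripper_force: 0.0
```

```bash
python3 -c "
from h import *
plan(.596,-.268,.1,.0107)"
```

```text
shift [-0.024  0.303  0.597] turn 0.0017 | pos [ 0.5984 -0.2318  0.1718] rpy [-3.139  0.005  0.021] t 25.6 F [-0.3  1.3 -1. ] gap 0.0855 gf 0.0
```

Call:
servo_tool([
  [[-0.02,0.3,0],0.002],
  [[-0.02,0.3,0.2],0.002],
  [[-0.02,0.3,0.4],0.002],
  [[-0.02,0.3,0.6],0.002],
  [[-0.02,0.3,0.6],0.002],
  [[-0.02,0.3,0.6],0.002],
])

```text
t: 26.2
tcp_pos: [0.5994, -0.2656, 0.1029]
orientation: [-3.14, 0.0, 0.014]
force: [-0.3, -0.0, 0.8]
finger_gap: 0.0852
gripper_force: 0.0
```

```bash
python3 -c "
from h import *
plan(.596,-.268,.004,.0107)"
```

```text
shift [-0.029  0.021  0.824] turn 0.0005 | pos [ 0.5994 -0.2656  0.1029] rpy [-3.14   0.     0.014] t 26.2 F [-0.3 -0.   0.8] gap 0.0852 gf 0.0
```

Call:
servo_tool([
  [[-0.025,0.02,0.2],0],
  [[-0.025,0.02,0.45],0],
  [[-0.025,0.02,0.65],0],
  [[-0.025,0.02,0.78],0],
  [[-0.025,0.02,0.82],0],
  [[-0.025,0.02,0.82],0],
  [[-0.025,0.02,0.82],0],
])

```text
t: 26.9
tcp_pos: [0.5973, -0.2712, 0.006]
orientation: [3.141, -0.003, 0.01]
force: [0.2, -0.5, -0.5]
finger_gap: 0.0851
gripper_force: 0.0
```

Call:
servo_tool([
  [[0,0,0],0],
  [[0,0,0],0],
  [[0,0,0],0],
  [[0,0,0],0],
  [[0,0,0],0],
  [[0,0,0],0],
  [[0,0,0],0],
  [[0,0,0],0],
], fingers=-1, newtons=25)

```text
t: 27.7
tcp_pos: [0.596, -0.2706, 0.0047]
orientation: [-3.141, -0.001, 0.01]
force: [-0.2, 1.0, 5.2]
finger_gap: 0.0295
gripper_force: 25.2
```

The lid is gripped on the full diameter (29.5 mm). I'll lift it and carry it over.

Call:
servo_tool([
  [[0,0,-0.1],0],
  [[0,0,-0.3],0],
  [[0,0,-0.6],0],
  [[0,0,-1],0],
])

```text
t: 28.1
tcp_pos: [0.5921, -0.2704, 0.1218]
orientation: [-3.139, 0.007, 0.01]
force: [0.2, -0.4, -2.4]
finger_gap: 0.0291
gripper_force: 25.0
```

Call:
servo_tool([
  [[0,-0.1,-0.3],0],
  [[0,-0.3,-0.6],0],
  [[0,-0.55,-0.7],0],
  [[0,-0.8,-0.7],0],
  [[-0.05,-1,-0.7],0],
])

```text
t: 28.6
tcp_pos: [0.5888, -0.1487, 0.2089]
orientation: [-3.141, -0.002, 0.012]
force: [-0.5, 0.6, -2.2]
finger_gap: 0.0295
gripper_force: 25.1
```

Call:
servo_tool([
  [[0,-0.25,0],0],
  [[-0.02,-0.5,0],0],
  [[-0.04,-0.75,0],0],
  [[-0.05,-1,0],0],
])

```text
t: 29.0
tcp_pos: [0.58, -0.0306, 0.2075]
orientation: [3.141, 0.002, 0.01]
force: [0.4, 0.5, -1.8]
finger_gap: 0.0296
gripper_force: 25.1
```

Call:
servo_tool([
  [[0,-0.25,0],0],
  [[-0.02,-0.5,0],0],
  [[-0.04,-0.75,0],0],
  [[-0.05,-1,0],0],
])

```text
t: 29.4
tcp_pos: [0.573, 0.0892, 0.2076]
orientation: [3.141, 0.001, 0.01]
force: [0.7, -0.3, -1.7]
finger_gap: 0.0293
gripper_force: 25.1
```

Call:
servo_tool([
  [[0,-0.25,0],0],
  [[-0.02,-0.5,0],0],
  [[-0.04,-0.75,0],0],
  [[-0.05,-0.9,0],0],
  [[-0.05,-1,0],0],
  [[-0.05,-1,0],0],
  [[-0.05,-1,0],0],
])

```text
t: 30.1
tcp_pos: [0.5669, 0.2072, 0.2078]
orientation: [3.14, 0.0, 0.009]
force: [0.5, -0.5, -1.8]
finger_gap: 0.0294
gripper_force: 25.1
```

```bash
python3 -c "
from h import *
plan(.57,.2465,.17,.0107)"
```

```text
shift [ 0.029 -0.328  0.314] turn -0.0003 | pos [0.5669 0.2072 0.2078] rpy [3.14  0.    0.009] t 30.1 F [ 0.5 -0.5 -1.8] gap 0.0294 gf 25.1
```

Call:
servo_tool([
  [[0.03,-0.15,0],0],
  [[0.03,-0.33,0.1],0],
  [[0.03,-0.33,0.3],0],
  [[0.03,-0.33,0.42],0],
  [[0.03,-0.33,0.42],0],
  [[0.03,-0.33,0.42],0],
  [[0.03,-0.33,0.42],0],
])

```text
t: 30.8
tcp_pos: [0.5712, 0.2477, 0.159]
orientation: [-3.141, -0.002, 0.008]
force: [-0.2, 0.3, -1.1]
finger_gap: 0.0296
gripper_force: 25.2
```

```bash
python3 -c "
from h import *
plan(.5713,.247,.142,.0107)"
```

```text
shift [0.    0.006 0.141] turn -0.0004 | pos [0.5712 0.2477 0.159 ] rpy [-3.141e+00 -2.000e-03  8.000e-03] t 30.8 F [-0.2  0.3 -1.1] gap 0.0296 gf 25.2
```

Call:
servo_tool([
  [[0,0.005,0.05],0],
  [[0,0.005,0.09],0],
  [[0,0.005,0.12],0],
  [[0,0.005,0.14],0],
  [[0,0.005,0.15],0],
  [[0,0.005,0.15],0],
])

```text
t: 31.4
tcp_pos: [0.5697, 0.248, 0.1403]
orientation: [3.141, 0.0, 0.01]
force: [-2.3, -0.0, 2.0]
finger_gap: 0.0295
gripper_force: 25.6
```

The plate has touched the rim with the skirt hooked over it. I'll swing the lid down along the arc.

Call:
servo_tool([
  [[-0.015,0,0.03],0],
  [[-0.03,0,0.07],0],
  [[-0.045,0,0.107],0],
  [[-0.055,0,0.15],0],
  [[-0.063,0,0.19],0],
  [[-0.068,0,0.23],0],
  [[-0.068,0,0.23],0],
])

```text
t: 32.1
tcp_pos: [0.5613, 0.2476, 0.1112]
orientation: [3.141, 0.001, 0.01]
force: [0.4, 0.6, 1.7]
finger_gap: 0.0292
gripper_force: 26.1
```

```bash
python3 -c "
from h import *
plan(.563,.247,.0979,.0107)"
```

```text
shift [0.015 0.005 0.111] turn -0.0001 | pos [0.5613 0.2476 0.1112] rpy [3.141e+00 1.000e-03 1.000e-02] t 32.1 F [0.4 0.6 1.7] gap 0.0292 gf 26.1
```

Call:
servo_tool([
  [[0,0,0.025],0],
  [[0.005,0,0.05],0],
  [[0.01,0,0.075],0],
  [[0.01,0,0.1],0],
  [[0.01,0,0.1],0],
])

```text
t: 32.6
tcp_pos: [0.5618, 0.2476, 0.0991]
orientation: [3.141, 0.002, 0.011]
force: [-3.2, 0.2, -0.7]
finger_gap: 0.0295
gripper_force: 26.1
```

Call:
servo_tool([
  [[0,0,0.015],0],
  [[0,0,0.03],0],
  [[0,0,0.03],0],
])

```text
t: 32.9
tcp_pos: [0.562, 0.2476, 0.0981]
orientation: [3.14, 0.002, 0.01]
force: [-6.9, -3.4, 9.9]
finger_gap: 0.0293
gripper_force: 27.0
```

```bash
cat > lidchk.py <<'E'
from h import *
from scipy.optimize import least_squares
from fit import W,p
for n in('scene','top'):
    t=vision.capture(n);C=cam(t);h=cv2.cvtColor(cv2.cvtColor(t['color'],cv2.COLOR_RGB2BGR),cv2.COLOR_BGR2HSV)
    a=np.linspace(0,2*np.pi,361);g=proj(C,W(p,np.c_[.088*np.cos(a),.088*np.sin(a),0*a+.065]))
    m=((h[...,1]<60)&(h[...,2]>150)).astype(np.uint8)
    lo=(g.min(0)-25).astype(int);hi=(g.max(0)+25).astype(int);k=np.zeros_like(m);k[lo[1]:hi[1],lo[0]:hi[0]]=m[lo[1]:hi[1],lo[0]:hi[0]]
    nn,l,st,ce=cv2.connectedComponentsWithStats(k);j=1+np.argmax(st[1:,4])
    print(n,'pred bbox',g.min(0).round(1),g.max(0).round(1),'seen',st[j][:2],st[j][:2]+st[j][2:4]-1)
E
python3 lidchk.py
```

```text
[0.61000428 0.24686962 0.01066053] [-0.8 -0.1  0.  -0.2 -0.4  0.3 -0.3 -1.2 -0.4  0.1 -0.8 -0.1 -1.  -0.1
  0.2  0.6 -0.1  0.5]
knob z42+49 -> [[0.56450686 0.24638458 0.14080831]] plate c [[0.57750612 0.24652316 0.11829165]]
scene pred bbox [313.8 278.3] [396. 339.] seen [307 279] [397 359]
top pred bbox [199.  178.7] [280.5 253. ] seen [228 173] [279 239]
```

The force is now along the tin's axis at the predicted seated height. I'll release and back off.

Call:
servo_tool([
  [[0,0,-0.02],0],
  [[0,0,-0.02],0],
  [[0,0,-0.02],0],
  [[0,0,-0.02],0],
  [[0,0,-0.02],0],
  [[0,0,-0.02],0],
], fingers=1)

```text
t: 33.6
tcp_pos: [0.563, 0.2478, 0.0988]
orientation: [-3.142, 0.0, 0.01]
force: [0.1, -0.2, 0.7]
finger_gap: 0.0853
gripper_force: 0.0
```

Call:
servo_tool([
  [[0,0,-0.1],0],
  [[0,0,-0.3],0],
  [[0,0,-0.6],0],
  [[0,0,-1],0],
  [[0,0,-1],0],
])

```text
t: 34.1
tcp_pos: [0.5679, 0.2512, 0.2286]
orientation: [-3.135, -0.015, 0.01]
force: [1.0, 1.1, 0.4]
finger_gap: 0.0855
gripper_force: 0.0
```

Call:
servo_tool([
  [[0,0.2,-0.1],0],
  [[0,0.6,-0.3],0],
  [[0,1,-0.3],0],
])

```text
t: 34.4
tcp_pos: [0.5658, 0.1312, 0.2591]
orientation: [-3.139, -0.007, 0.015]
force: [0.7, -1.0, -0.5]
finger_gap: 0.0857
gripper_force: 0.0
```

Call:
servo_tool([
  [[0,0.4,0],0],
  [[0,0.8,0],0],
  [[0,1,0],0],
  [[0,1,0],0],
  [[0,1,0],0],
])

```text
t: 34.9
tcp_pos: [0.5655, 0.0093, 0.2554]
orientation: [-3.141, -0.001, 0.009]
force: [0.5, 0.2, 0.1]
finger_gap: 0.0857
gripper_force: 0.0
```

```bash
python3 lidchk.py
cat > cmp.py <<'E'
from h import *
t=vision.capture('top');C=cam(t);a=cv2.cvtColor(t['color'],cv2.COLOR_RGB2BGR)[160:270,185:300];b=cv2.imread('pics/top1.png')[160:270,185:300]
d=cv2.absdiff(a,b).max(2)>60; print('top diff px',d.sum())
def bb(im):
    h=cv2.cvtColor(im,cv2.COLOR_BGR2HSV);m=((h[...,1]<60)&(h[...,2]>150)).astype(np.uint8);k=((h[...,0]<12)&(h[...,1]>100)).astype(np.uint8)
    o=[]
    for q in(m,k):
        n,l,s,c=cv2.connectedComponentsWithStats(q);j=1+np.argmax(s[1:,4]);o+=[s[j].tolist(),c[j].round(1).tolist()]
    return o
print('now',bb(a));print('was',bb(b))
a=cv2.cvtColor(vision.capture('scene')['color'],cv2.COLOR_RGB2BGR)[260:400,280:410];b=cv2.imread('pics/scene1.png')[260:400,280:410]
print('scene diff',(cv2.absdiff(a,b).max(2)>60).sum());print('now',bb(a));print('was',bb(b))
E
python3 cmp.py
```

```text
[0.61000428 0.24686962 0.01066053] [-0.8 -0.1  0.  -0.2 -0.4  0.3 -0.3 -1.2 -0.4  0.1 -0.8 -0.1 -1.  -0.1
  0.2  0.6 -0.1  0.5]
knob z42+49 -> [[0.56450686 0.24638458 0.14080831]] plate c [[0.57750612 0.24652316 0.11829165]]
scene pred bbox [313.8 278.3] [396. 339.] seen [288 279] [397 362]
top pred bbox [199.  178.7] [280.5 253. ] seen [199 178] [279 251]
top diff px 251
now [[14, 18, 81, 74, 4373], [54.1, 54.3], [46, 52, 15, 19, 186], [52.6, 61.1]]
was [[15, 13, 81, 80, 4458], [54.8, 54.7], [47, 53, 15, 19, 184], [53.5, 62.3]]
scene diff 0
now [[2, 19, 116, 95, 5123], [66.9, 61.6], [109, 3, 21, 12, 124], [119.4, 8.8]]
was [[27, 19, 89, 81, 4821], [69.5, 60.7], [109, 3, 21, 12, 126], [119.4, 8.8]]
```

The lid is seated, with its disc within 1–2 px (about 2.5 mm) of where it started. The arm is clear, so I'll hand in.

```bash
python3 -c "
from h import *
print(job.finish_job())"
```

```text
the job is handed in; nothing more can be done
None
```

The job is handed in at about 35 s of the 72 s allowed. By my camera checks the short brush lies flat in the tin, the lid is back on within about 3 mm of its starting place, and I saw no contact with the long brush, polish tin or jar, though I did not re-measure them; no verdict came back.

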